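# Stack the bead drying tray

## Task

Pick up the oblong bead tray by its wooden handle bar and stack it on the base tray (the low board with a square socket at each corner and no handle), so that all four of its pins stand fully down in the four corner sockets; then let go. Keep the tray level so that no beads roll off, lower it rather than drop it, and leave the square tray and the base tray where they are.

Things in the scene. Friction and masses are not known exactly. Their poses are not given: they have to be found in the camera images.
- oblong_tray: Tray to move, loose, about 0.45 kg: plywood board 190 (its x) x 140 (y) x 10 mm with an 8 mm rim, dark clay beads on top and a bridge-shaped handle. Under its corners four wooden pins, 12 mm thick, 40 mm long, tips tapered, at x = +-75, y = +-50 mm. 105 mm high overall. Origin: tray centre at the level of the pin tips (0 on the table); z up. A half turn makes no difference.
- tray_handle (a point): Centre of the oblong tray's handle bar, 94 mm above that tray's origin, axes as the tray's. The bar is 110 mm long (x), 22 mm wide (y), 22 mm high, on a post 16 mm long (x) at either end; under it 34 mm of free space above the board, beads there up to 16 mm. Grip it at the middle from above, fingers closing along y.
- base_tray: Tray to stack on, loose, 1.6 kg, no handle: plywood board 210 (x) x 160 (y) x 12 mm, beads between four corner blocks 52 x 52 x 20 mm, centred at x = +-75, y = +-50 mm. Each has a square socket 38 mm wide, 20 mm deep: floor 12 mm, top 32 mm above the origin. Pins have 13 mm play each way; the seated tray's origin is 12 mm above this one, x axes parallel. Origin: centre of underside; z up.
- square_tray: Tray to leave alone, loose: like the oblong tray, with a similar handle and the same heights (105 mm overall), but square, 126 x 126 mm, with a 90 mm handle bar and pins at x = +-45, y = +-45 mm, which do not suit the sockets. Origin: tray centre at the level of the pin tips.

How it is judged:
By the outcome, as a careful person would: the job done as asked, in the order asked, and still so for the second after the job is handed in, with the robot touching nothing.
It also fails if it takes over 37 s, if anything falls off the work surface, if the arm or the gripper's body presses on something with over 40 N, if the wrist force passes 120 N, or if a joint passes its speed limit or range.

## Robot

A 6-joint arm with a two-finger parallel gripper is mounted at the origin on the work surface. World frame = base frame: x ahead of the robot, y to its left, z up, the work surface at z = 0. Lengths are in m, angles in rad, forces in N, time in s.
With the tool pointing down it reaches from about 0.35 to 0.85 m from the base axis. Payload 8.1 kg.
Tool frame: the origin (TCP) lies midway between the tips of the shut fingers; the grasp point (between the pads) lies 19 mm behind it; z points along the fingers, y is the line along which they close (so a half turn about z gives the same grasp; the last joint's range is limited). The gripper opens to 93 mm and grips with 3 to 60 N. Pads are 15 mm wide; open, the fingers measure 128 mm over their backs; the gripper's body (75 mm by 188 mm) begins 65 mm behind the grasp point.
Start: joints at [-1.432, 0.13, 1.488, -0, 1.523, -0.085], TCP at [0.133, -0.585, 0.219] pointing down, gripper open.
Joint ranges: [-2.96, 2.96], [-0.89, 2.26], [0.02, 2.5], [-1.34, 4.48], [0, 2.73], [-2.66, 2.66]. Speed limits (rad/s): [2.39, 2.39, 2.79, 3.14, 3.14, 3.14].

## Interface

Orientations are given as [roll, pitch, yaw] about the fixed x, y, z axes, in that order (R = Rz(yaw) Ry(pitch) Rx(roll)).
In Python, from bench import arm, cams gives the robot as it stands (arm), with the cameras (cams).
- The arm moves only by the shell command python3 inch.py 'ROWS' [FORCE]. ROWS is a JSON list of rows, 1 to 20 of them, each an object with the fields aperture (the finger opening in m), x, y, z (the shift in fractions of the full range, 1 being 1 m), twist (a turn about the tool's z in shares of 2 rad (1.0 is 2 rad)); a field left out counts as zero (the opening has to be given); each row shifts and turns the commanded pose from where the row before left it, along the tool's axes as they then stand; what a row does not reach is not made up. A row lasts 1/10 s, in which the tool goes at most 0.05 m and 0.15 rad, less where a joint would pass 70% of its speed; a pose out of reach is approached as far as the arm can. The fingers move at their own pace and stop on an object; FORCE is the grip in N (left out, the last holds). Time passes only in rows, so rows that do not move let the fingers close. It prints the time, the measured TCP pose, the force, the opening and the grip force at its end. No shift or turn number may pass 1 either way. Input that does not fit is refused with a message, and nothing moves.
- arm.read_state(): the state, without advancing time (a new reading comes with each control period).
- cams.grab_frame(name): name is "scene" or "side" or "wrist"; returns (picture, depth): 420x560x3 uint8, blue, green, red; 420x560 float32, m along the optical axis (not along the pixel's ray), 0 where there is no reading.
- cams.camera_params(name): a dict with "fx", "fy", "cx", "cy" (pixels), "R" (3x3) and "t" (3): a world point X has camera coordinates R X + t. Camera axes: x right, y down, z forward; pixel columns grow to the right and rows downward; lengths in m; the calibration is good to about 2 mm. A picture is of the moment at which its call begins: read the wrist's pose just before it. camera_params takes no time and is no camera call; for the wrist camera it gives the pose at the moment of the call.
- arm.job_done(): hands the job in; it is judged then, once.
The state is a dict: "t": time; "joint_positions": joint angles; "dq": joint speeds; "tau": joint torques, N m; "tool_pos": TCP position; "tcp_rot": TCP orientation; "contact_force": force on the tool from outside, world axes, zero at the start; "ft_torque": the same for the moment, N m; "gripper_width": finger opening in m; "grip_force": force on a finger pad.
Only numpy, scipy, OpenCV 4.12 (cv2) and the standard library are available. Lean on these libraries where they do the work, as an engineer would, in place of code of your own. Each camera call takes 0.05 s, during which the arm holds its last target. There are 200 camera calls.

## Working session

There is one attempt and no reset: what is moved stays moved. The work goes in short steps, Python scripts to look and compute and a shell command to move; the robot and the scene stay as the last step left them, time stands still between calls to the robot, and variables do not carry over. Pictures are saved under pics/ and viewed, at most 10 in all, crops included, and the job is handed in when it is done.

```bash
ls; mkdir -p pics; python3 - <<'E'
from bench import arm, cams
import cv2,numpy as np
for n in ("scene","side"):
    p,d=cams.grab_frame(n); cv2.imwrite(f"pics/{n}0.png",p); np.savez(f"pics/{n}0.npz",p=p,d=d,**cams.camera_params(n))
s=arm.read_state();print(s["t"],s["tool_pos"],s["tcp_rot"])
E
```

```text
bench.py
inch.py
pics
0.1 [ 0.13309963 -0.58451437  0.2176816 ] [-3.13989930e+00 -1.53822619e-04  2.23751681e-01]
```

View pics/scene0.png

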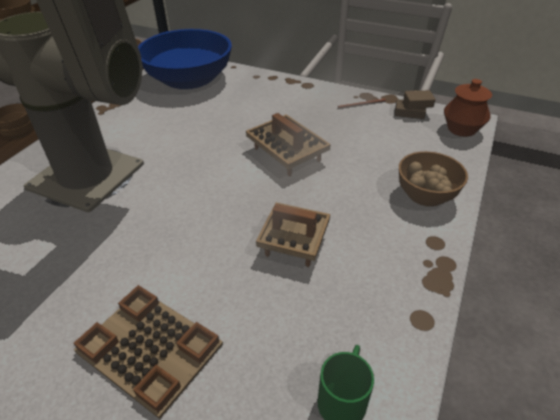

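View pics/side0.png

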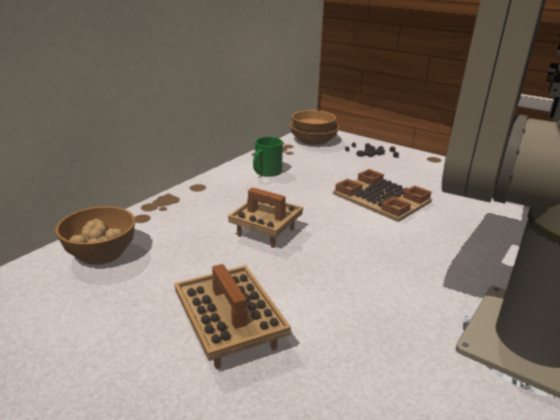

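The scene view shows the base tray at about (148,347), the square tray at (294,232) and the oblong tray at (288,140). In the side view the oblong is nearest at (230,308), the square at (265,212) and the base at (383,193). I'll enlarge these areas.

```bash
python3 - <<'E'
import cv2,numpy as np
S=cv2.imread("pics/scene0.png");D=cv2.imread("pics/side0.png")
def crop(im,x,y,w,h,k):
    c=cv2.resize(im[y:y+h,x:x+w],None,fx=k,fy=k,interpolation=cv2.INTER_CUBIC)
    c=cv2.convertScaleAbs(c,alpha=1.5)
    for i in range(0,w,10):
        cv2.line(c,(i*k,0),(i*k,8 if (x+i)%50 else 18),(0,255,255),1)
    for i in range(0,h,10):
        cv2.line(c,(0,i*k),(8 if (y+i)%50 else 18,i*k),(0,255,255),1)
    cv2.putText(c,f"{x},{y}",(20,28),0,.5,(0,255,255),1); return c
a=crop(S,240,110,100,75,4);b=crop(D,170,260,125,75*2-40,4)[:440,:400*1]
b=crop(D,170,260,125,105,4)
c=crop(S,70,280,160,135,3)  
d=crop(D,330,165,110,60,4)
def stack(u,v):
    H=u.shape[0]+v.shape[0];W=max(u.shape[1],v.shape[1]);o=np.zeros((H,W,3),np.uint8);o[:u.shape[0],:u.shape[1]]=u;o[u.shape[0]:,:v.shape[1]]=v;return o
cv2.imwrite("pics/ob.png",stack(a,b)[:, :]) if True else 0
o=stack(c,d);print(o.shape);cv2.imwrite("pics/ba.png",o[:600] if o.shape[0]>600 else o)
print(stack(a,b).shape)
m=np.zeros((600,800,3),np.uint8)
m=np.zeros((420,800,3),np.uint8);m[:300,:300]=0
# side by side: a at k=3, b at k=4
a3=crop(S,240,110,100,75,3);m[:225,:300]=a3;m[:420,300:800]=b;cv2.imwrite("pics/ob.png",m)
d3=crop(D,330,165,106,60,3);m=np.zeros((405,800,3),np.uint8);m[:405,:480]=c;m[:180,480:798]=d3;cv2.imwrite("pics/ba.png",m)
E
```

```text
(645, 480, 3)
(720, 500, 3)
```

View pics/ob.png

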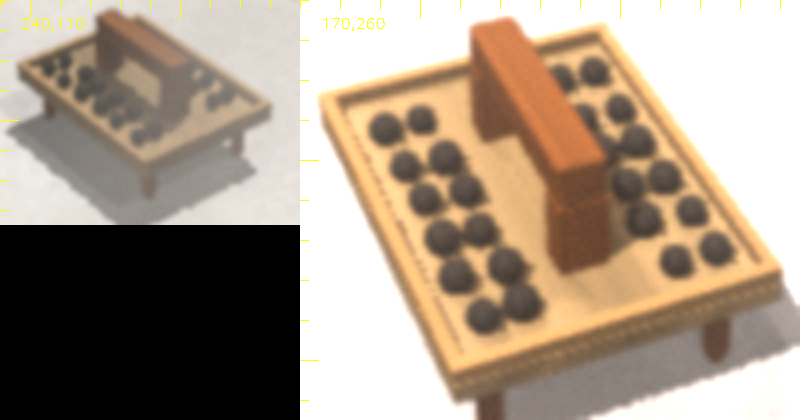

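View pics/ba.png

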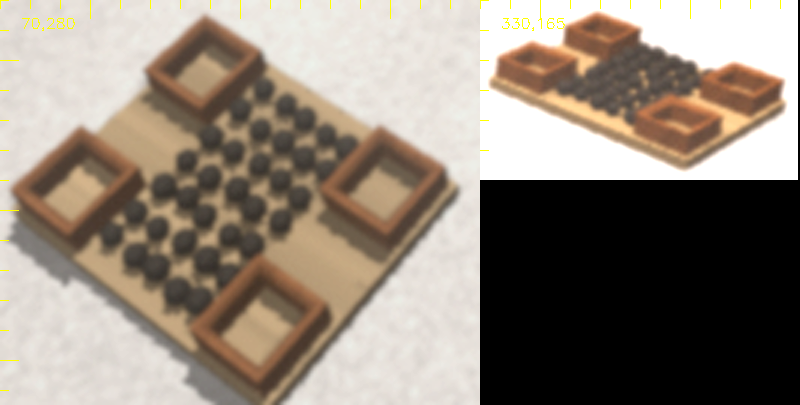

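The bar's top face in side runs from about (213,267)/(223,265) to (247,300)/(233,303), and in scene from (272,114)/(277,113) to (303,131)/(295,133). The base block centres in scene are (138,302), (96,341), (198,341) and (157,387). Now I'll triangulate.

```bash
cat > h.py <<'E'
import numpy as np
def ray(P,uv):
    R=P["R"];c=-R.T@P["t"];d=R.T@np.array([(uv[0]-P["cx"])/P["fx"],(uv[1]-P["cy"])/P["fy"],1]);return c,d/np.linalg.norm(d)
def onz(P,uv,z):
    c,d=ray(P,uv);return c+d*(z-c[2])/d[2]
def tri(P,a,Q,b):
    c1,d1=ray(P,a);c2,d2=ray(Q,b)
    s=np.linalg.lstsq(np.c_[d1,-d2],c2-c1,rcond=None)[0]
    p,q=c1+s[0]*d1,c2+s[1]*d2;return (p+q)/2,np.linalg.norm(p-q)
E
python3 - <<'E'
import numpy as np
from h import *
np.set_printoptions(precision=4,suppress=True)
S=dict(np.load("pics/scene0.npz"));D=dict(np.load("pics/side0.npz"))
sets={"bar":(.105,[(272.3,114.3),(277.3,113.3),(303,131),(294.7,133.3)],[(213,267),(223.3,264.8),(246.5,299.5),(233.3,302.5)]),
"rim":(.058,[(245.7,132.3),(286.7,115.7),(330,145),(289,164.3)],[(175.5,284.3),(246.3,266.8),(290,327.5),(208.8,353.8)]),
"base":(.032,[(138.3,301.7),(96,341.3),(197.7,341),(156.7,387)],[(349,185.7),(371,175.3),(417.3,193),(396,204.3)])}
for k,(z,a,b) in sets.items():
    A=np.array([onz(S,u,z) for u in a]);B=np.array([onz(D,u,z) for u in b]);print(k,"means",A.mean(0),B.mean(0))
    for i in range(4):
        j=np.argmin(np.linalg.norm(A[i]-B,axis=1)); print(A[i,:2],B[j,:2],*tri(S,a[i],D,b[j]))
p,d=S["p"],S["d"]
# square tray approx by depth
print("sq",onz(S,(296,212),.105))
# depth height points in scene
R,t=S["R"],S["t"]
for u,v in [(288,122),(138,302),(296,212),(84,340)]:
    z=np.median(d[v-1:v+2,u-1:u+2]);X=R.T@(np.array([(u-S["cx"])/S["fx"],(v-S["cy"])/S["fy"],1])*z-t);print(X)
E
```

```text
bar means [0.445  0.2933 0.105 ] [0.4428 0.2995 0.105 ]
[0.3937 0.3159] [0.3911 0.3156] [0.3925 0.3156 0.1046] 0.0023298705342051744
[0.4037 0.3259] [0.4028 0.334 ] [0.4031 0.3311 0.1025] 0.0034654664314413292
[0.4988 0.2747] [0.4935 0.2821] [0.4969 0.279  0.1019] 0.00047186149866985927
[0.4838 0.2567] [0.4838 0.2662] [0.4839 0.2627 0.1023] 0.0049854777129448484
rim means [0.448  0.2927 0.058 ] [0.4421 0.2992 0.058 ]
[0.3332 0.2736] [0.3281 0.2827] [0.3303 0.279  0.0541] 0.0004300146141834182
[0.3998 0.3965] [0.392  0.4045] [0.3962 0.4019 0.0538] 0.0023110475778126503
[0.5615 0.31  ] [0.5571 0.315 ] [0.5601 0.3129 0.0556] 0.0009037657010809628
[0.4977 0.1907] [0.4912 0.1945] [0.4951 0.1923 0.0556] 0.003483966897024104
base means [ 0.4631 -0.3441  0.032 ] [ 0.456  -0.3339  0.032 ]
[ 0.3976 -0.283 ] [ 0.3914 -0.2745] [ 0.3945 -0.2813  0.0281] 0.0011112389133719996
[ 0.3825 -0.3813] [ 0.3741 -0.3696] [ 0.3781 -0.3797  0.0266] 0.0014687983630403108
[ 0.5438 -0.307 ] [ 0.537  -0.2962] [ 0.5416 -0.3049  0.0273] 0.000418947776461109
[ 0.5284 -0.4049] [ 0.5214 -0.3952] [ 0.5258 -0.4037  0.0276] 0.0011609700785560695
sq [ 0.6    -0.0069  0.105 ]
[0.4477 0.2968 0.1058]
[ 0.3846 -0.2741  0.0121]
[ 0.6006 -0.0083  0.1064]
[ 0.3571 -0.386   0.0256]
```

```bash
python3 inch.py '[{"aperture": 0.093, "x": 0.04, "y": -0.016, "z": -0.01}, {"aperture": 0.093, "x": 0.04, "y": -0.016, "z": -0.01}, {"aperture": 0.093, "x": 0.04, "y": -0.016, "z": -0.01}, {"aperture": 0.093, "x": 0.04, "y": -0.016, "z": -0.01}, {"aperture": 0.093, "x": 0.04, "y": -0.016, "z": -0.01}, {"aperture": 0.093, "x": 0.04, "y": -0.016, "z": -0.01}, {"aperture": 0.093, "x": 0.04, "y": -0.016, "z": -0.01}, {"aperture": 0.093, "x": 0.04, "y": -0.016, "z": -0.01}, {"aperture": 0.093}, {"aperture": 0.093}]' 40; cat > look.py <<'E'
import sys,cv2,numpy as np
from bench import arm, cams
n,c=sys.argv[1:3]; P=cams.camera_params(c); p,d=cams.grab_frame(c)
cv2.imwrite(f"pics/{n}.png",cv2.convertScaleAbs(p,alpha=1.4)); np.savez(f"pics/{n}.npz",p=p,d=d,**P)
E
python3 look.py w1 wrist
```

```text
t: 1.1
tool_pos: [0.4173, -0.3886, 0.2984]
tcp_rot: [-3.141, 0.001, 0.226]
contact_force: [-0.5, -0.3, -0.1]
gripper_width: 0.0926
grip_force: 0.0
```

View pics/w1.png

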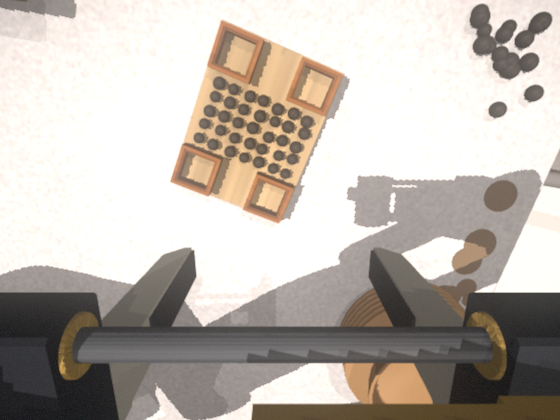

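The wrist view shows the base tray's four blocks, centred at about (237,52), (315,86), (197,169) and (269,197).

```bash
python3 - <<'E'
import numpy as np
from h import *
np.set_printoptions(precision=4,suppress=True)
W=dict(np.load("pics/w1.npz"));S=dict(np.load("pics/scene0.npz"))
w=[(237,52),(315,86),(197,169),(269,197)];s=[(138.3,301.7),(96,341.3),(197.7,341),(156.7,387)]
A=np.array([onz(W,u,.032) for u in w]);print(A,A.mean(0))
for a in A:
    B=[onz(S,u,.032) for u in s];j=np.argmin([np.linalg.norm(b-a) for b in B]);i=[k for k in range(4) if A[k] is a]
    i=int(np.argmin(np.linalg.norm(A-a,axis=1)));print(*tri(W,w[i],S,s[j]))
v=(A[1]+A[0]-A[3]-A[2]);print(np.arctan2(v[1],v[0]))
E
```

```text
[[ 0.5416 -0.3068  0.032 ]
 [ 0.5258 -0.4044  0.032 ]
 [ 0.3952 -0.2826  0.032 ]
 [ 0.3797 -0.3802  0.032 ]] [ 0.4606 -0.3435  0.032 ]
[ 0.5421 -0.3059  0.0287] 0.0009949037195052474
[ 0.5264 -0.4042  0.0285] 0.0011416886797741387
[ 0.3945 -0.2813  0.0276] 0.001011426158731006
[ 0.3787 -0.3799  0.0269] 0.0010332404009009808
-0.1641754197671275
```

Units first: turns go in shares of 2 rad. So -0.15 rad / 2 = -0.075.

```bash
python3 inch.py '[{"aperture": 0.093, "x": 0.011, "y": -0.0415}, {"aperture": 0.093, "x": 0.011, "y": -0.0415}, {"aperture": 0.093, "x": 0.011, "y": -0.0415}, {"aperture": 0.093, "x": 0.011, "y": -0.0415}, {"aperture": 0.093, "x": 0.011, "y": -0.0415}, {"aperture": 0.093, "x": 0.011, "y": -0.0415}, {"aperture": 0.093, "x": 0.011, "y": -0.0415}, {"aperture": 0.093, "x": 0.011, "y": -0.0415}, {"aperture": 0.093, "x": 0.011, "y": -0.0415}, {"aperture": 0.093, "x": 0.011, "y": -0.0415}, {"aperture": 0.093, "x": 0.011, "y": -0.0415}, {"aperture": 0.093, "x": 0.011, "y": -0.0415}, {"aperture": 0.093, "x": 0.011, "y": -0.0415}, {"aperture": 0.093, "x": 0.011, "y": -0.0415}, {"aperture": 0.093, "x": 0.011, "y": -0.0415}, {"aperture": 0.093, "x": 0.011, "y": -0.0415}, {"aperture": 0.093}]'; python3 inch.py '[{"aperture": 0.093, "twist": -0.075}, {"aperture": 0.093, "twist": -0.075}, {"aperture": 0.093, "twist": -0.075}, {"aperture": 0.093, "twist": -0.075}, {"aperture": 0.093, "twist": -0.075}, {"aperture": 0.093, "twist": -0.075}, {"aperture": 0.093, "twist": -0.075}, {"aperture": 0.093, "twist": -0.075}, {"aperture": 0.093, "twist": -0.075}, {"aperture": 0.093, "twist": -0.075}, {"aperture": 0.093, "twist": -0.075}, {"aperture": 0.093, "twist": -0.075}, {"aperture": 0.093, "twist": -0.075}, {"aperture": 0.093, "twist": -0.075}, {"aperture": 0.093, "twist": -0.075}, {"aperture": 0.093, "twist": -0.075}, {"aperture": 0.093, "twist": -0.012}, {"aperture": 0.093}, {"aperture": 0.093}]'; python3 look.py w2 wrist
```

```text
t: 2.85
tool_pos: [0.4406, 0.2998, 0.2969]
tcp_rot: [-3.141, 0.002, 0.226]
contact_force: [-0.9, -0.0, -0.7]
gripper_width: 0.0928
grip_force: 0.0
t: 4.75
tool_pos: [0.4413, 0.2965, 0.2984]
tcp_rot: [-3.141, -0.0, 2.643]
contact_force: [-1.0, 0.2, -0.5]
gripper_width: 0.0931
grip_force: 0.0
```

View pics/w2.png

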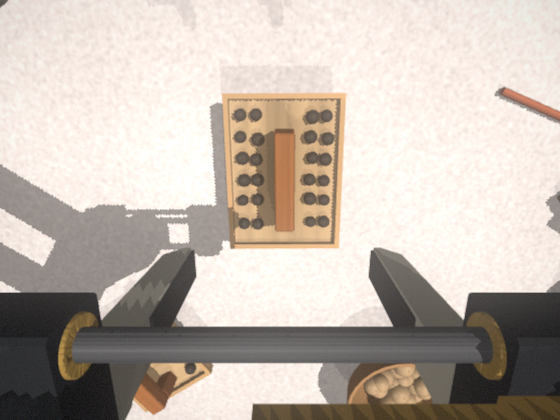

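The bar is nearly vertical in the image: its top-face corners are (275,129), (294,129), (293,231) and (277,231). The rim corners are (222,94), (345,94), (339,248) and (231,248).

```bash
python3 - <<'E'
import numpy as np
from h import *
np.set_printoptions(precision=4,suppress=True)
W=dict(np.load("pics/w2.npz"));S=dict(np.load("pics/scene0.npz"));D=dict(np.load("pics/side0.npz"))
for z,w in((.105,[(275,129),(294,129),(293,231),(277,231)]),(.058,[(222,94),(345,94),(339,248),(231,248)])):
    A=np.array([onz(W,u,z) for u in w]);v=A[0]+A[1]-A[2]-A[3];print(A[:,:2],A.mean(0),np.arctan2(v[1],v[0]),np.linalg.norm(v)/2)
for i,u in ((0,(223.3,264.8)),):pass
A=[(275,129),(294,129),(293,231),(277,231)]
for b in [(213,267),(223.3,264.8),(246.5,299.5),(233.3,302.5)]:
    r=min((np.linalg.norm(onz(W,a,.105)-onz(D,b,.105)),a) for a in A);print(r[1],*tri(W,r[1],D,b))
E
```

```text
[[0.3887 0.3168]
 [0.3981 0.334 ]
 [0.4962 0.2805]
 [0.4876 0.2648]] [0.4427 0.299  0.105 ] 2.6500686882434046 0.11175607794417171
[[0.3288 0.2806]
 [0.3951 0.4025]
 [0.5617 0.3145]
 [0.4951 0.1923]] [0.4452 0.2975 0.058 ] 2.6544606901495444 0.1883160489421932
(293, 231) [0.4966 0.2798 0.1025] 0.00120292678377023
(277, 231) [0.4877 0.2636 0.1021] 0.002129632509950251
(275, 129) [0.389  0.3173 0.1071] 0.0010400053652428797
(294, 129) [0.3993 0.3351 0.1074] 0.0036634401155737
```

Scaled: -0.009 rad / 2 = -0.0045.

```bash
python3 inch.py '[{"aperture": 0.093, "x": -0.0017, "y": 0.0026, "z": 0.04, "twist": -0.0045}, {"aperture": 0.093, "z": 0.04}, {"aperture": 0.093, "z": 0.04}, {"aperture": 0.093, "z": 0.04}, {"aperture": 0.093, "z": 0.03}, {"aperture": 0.093, "z": 0.02}, {"aperture": 0.093, "z": 0.013}, {"aperture": 0.093}, {"aperture": 0.093}]'; python3 inch.py '[{"aperture": 0.06}, {"aperture": 0.04}, {"aperture": 0.03}, {"aperture": 0.024}, {"aperture": 0.018}, {"aperture": 0.01}, {"aperture": 0.01}, {"aperture": 0.01}, {"aperture": 0.01}, {"aperture": 0.01}]' 40
```

```text
t: 5.7
tool_pos: [0.4443, 0.299, 0.0765]
tcp_rot: [3.141, 0.001, 2.656]
contact_force: [-0.2, 1.3, -0.1]
gripper_width: 0.0931
grip_force: 0.0
t: 6.7
tool_pos: [0.4436, 0.2985, 0.0755]
tcp_rot: [-3.141, -0.0, 2.657]
contact_force: [-1.2, -2.1, 2.0]
gripper_width: 0.0218
grip_force: 40.0
```

```bash
python3 inch.py '[{"aperture": 0.01, "z": -0.003}, {"aperture": 0.01, "z": -0.006}, {"aperture": 0.01, "z": -0.01}, {"aperture": 0.01, "z": -0.015}, {"aperture": 0.01, "z": -0.018}, {"aperture": 0.01, "z": -0.018}, {"aperture": 0.01, "z": -0.018}, {"aperture": 0.01, "z": -0.018}, {"aperture": 0.01, "z": -0.018}, {"aperture": 0.01, "z": -0.013}, {"aperture": 0.01, "z": -0.008}, {"aperture": 0.01, "z": -0.004}, {"aperture": 0.01}, {"aperture": 0.01}]'; python3 look.py l1 side; python3 - <<'E'
from bench import arm, cams
print(arm.read_state()["ft_torque"])
E
```

```text
t: 8.1
tool_pos: [0.4434, 0.2986, 0.2238]
tcp_rot: [-3.14, -0.001, 2.657]
contact_force: [0.4, 0.2, -5.9]
gripper_width: 0.0216
grip_force: 40.0
[ 0.01197489 -0.1611398  -0.04003435]
```

View pics/l1.png

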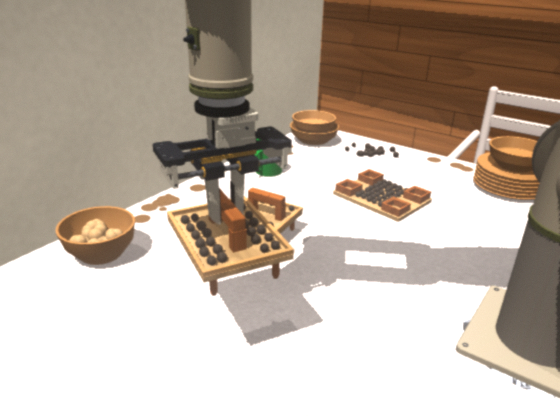

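The tray hangs level with its beads on, at about (230,240). The base tray at (383,193) hasn't moved. Now carry it across.

Scaled: -0.02 rad / 2 = -0.01.

```bash
python3 inch.py '[{"aperture": 0.01, "x": -0.002, "y": -0.0035}, {"aperture": 0.01, "x": -0.0039, "y": -0.007}, {"aperture": 0.01, "x": -0.0059, "y": -0.0105}, {"aperture": 0.01, "x": -0.0078, "y": -0.014}, {"aperture": 0.01, "x": -0.0098, "y": -0.0174}, {"aperture": 0.01, "x": -0.0117, "y": -0.0209}, {"aperture": 0.01, "x": -0.0137, "y": -0.0244}, {"aperture": 0.01, "x": -0.0137, "y": -0.0244}, {"aperture": 0.01, "x": -0.0137, "y": -0.0244}, {"aperture": 0.01, "x": -0.0137, "y": -0.0244}, {"aperture": 0.01, "x": -0.0137, "y": -0.0244}, {"aperture": 0.01, "x": -0.0137, "y": -0.0244}, {"aperture": 0.01, "x": -0.0137, "y": -0.0244}, {"aperture": 0.01, "x": -0.0137, "y": -0.0244}]'; python3 inch.py '[{"aperture": 0.01, "x": -0.0137, "y": -0.0244}, {"aperture": 0.01, "x": -0.0137, "y": -0.0244}, {"aperture": 0.01, "x": -0.0137, "y": -0.0244}, {"aperture": 0.01, "x": -0.0137, "y": -0.0244}, {"aperture": 0.01, "x": -0.0137, "y": -0.0244}, {"aperture": 0.01, "x": -0.0137, "y": -0.0244}, {"aperture": 0.01, "x": -0.0137, "y": -0.0244}, {"aperture": 0.01, "x": -0.0137, "y": -0.0244}, {"aperture": 0.01, "x": -0.0117, "y": -0.0209}, {"aperture": 0.01, "x": -0.0098, "y": -0.0174}, {"aperture": 0.01, "x": -0.0078, "y": -0.014}, {"aperture": 0.01, "x": -0.0059, "y": -0.0105}, {"aperture": 0.01, "x": -0.0039, "y": -0.007}, {"aperture": 0.01, "x": -0.002, "y": -0.0035}]'; python3 inch.py '[{"aperture": 0.01, "twist": -0.01}, {"aperture": 0.01, "twist": -0.02}, {"aperture": 0.01, "twist": -0.025}, {"aperture": 0.01, "twist": -0.025}, {"aperture": 0.01, "twist": -0.025}, {"aperture": 0.01, "twist": -0.025}, {"aperture": 0.01, "twist": -0.02}, {"aperture": 0.01, "twist": -0.01}, {"aperture": 0.01}, {"aperture": 0.01}, {"aperture": 0.01}]'
```

```text
t: 9.55
tool_pos: [0.4513, -0.0112, 0.2248]
tcp_rot: [-3.142, 0.001, 2.656]
contact_force: [0.6, 0.3, -5.7]
gripper_width: 0.0216
grip_force: 40.0
t: 10.95
tool_pos: [0.46, -0.3173, 0.2246]
tcp_rot: [3.141, -0.0, 2.656]
contact_force: [-0.3, 0.2, -5.4]
gripper_width: 0.0219
grip_force: 40.0
t: 12.05
tool_pos: [0.4602, -0.3167, 0.2247]
tcp_rot: [3.142, 0.0, 2.977]
contact_force: [-1.0, 0.4, -5.1]
gripper_width: 0.0218
grip_force: 40.0
```

```bash
python3 inch.py '[{"aperture": 0.01, "x": -0.0006, "y": -0.0029}, {"aperture": 0.01, "x": -0.001, "y": -0.006}, {"aperture": 0.01, "x": -0.0014, "y": -0.008}, {"aperture": 0.01, "x": -0.001, "y": -0.006}, {"aperture": 0.01, "x": -0.0006, "y": -0.003}, {"aperture": 0.01, "z": 0.004}, {"aperture": 0.01, "z": 0.008}, {"aperture": 0.01, "z": 0.012}, {"aperture": 0.01, "z": 0.015}, {"aperture": 0.01, "z": 0.015}, {"aperture": 0.01, "z": 0.015}, {"aperture": 0.01, "z": 0.015}, {"aperture": 0.01, "z": 0.01}, {"aperture": 0.01, "z": 0.006}, {"aperture": 0.01, "z": 0.0025}, {"aperture": 0.01}, {"aperture": 0.01}]'; python3 look.py s2 scene;python3 look.py d2 side; python3 - <<'E'
import cv2,numpy as np
a=cv2.imread("pics/s2.png")[250:415,60:235];b=cv2.imread("pics/d2.png")[120:230,310:450]
m=np.zeros((495,800,3),np.uint8);a=cv2.resize(a,None,fx=2.6,fy=2.6,interpolation=2);b=cv2.resize(b,None,fx=2.45,fy=2.45,interpolation=2)
m[:a.shape[0],:a.shape[1]]=a;m[:b.shape[0],455:455+b.shape[1]]=b;cv2.imwrite("pics/m2.png",m)
E
```

```text
t: 13.75
tool_pos: [0.4609, -0.3435, 0.1229]
tcp_rot: [-3.141, 0.001, 2.977]
contact_force: [0.3, -0.3, -5.2]
gripper_width: 0.0221
grip_force: 40.0
```

View pics/m2.png

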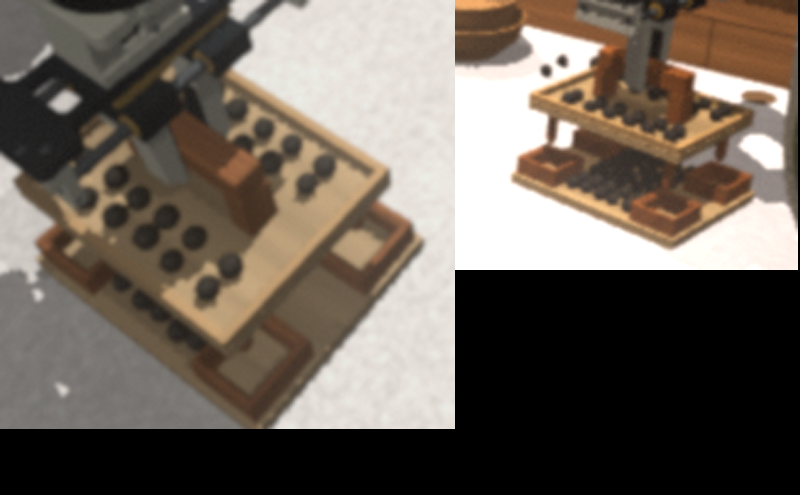

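The tray is parallel to the base. In the side crop the pins at (552,130), (722,150) and (668,178) stand above the sockets at (550,160), (720,180) and (665,207). Lowering now.

```bash
python3 inch.py '[{"aperture": 0.01, "z": 0.003}, {"aperture": 0.01, "z": 0.006}, {"aperture": 0.01, "z": 0.007}, {"aperture": 0.01, "z": 0.006}, {"aperture": 0.01, "z": 0.005}, {"aperture": 0.01, "z": 0.003}, {"aperture": 0.01, "z": 0.002}, {"aperture": 0.01, "z": 0.001}, {"aperture": 0.01}, {"aperture": 0.01}]'
```

```text
t: 14.85
tool_pos: [0.4606, -0.3433, 0.0894]
tcp_rot: [-3.141, 0.0, 2.977]
contact_force: [0.5, 0.6, -4.2]
gripper_width: 0.0217
grip_force: 40.0
```

Still hanging, and well down inside the sockets. The final millimetres come next.

```bash
python3 inch.py '[{"aperture": 0.01, "z": 0.001}, {"aperture": 0.01, "z": 0.001}, {"aperture": 0.01}, {"aperture": 0.01}]' && python3 inch.py '[{"aperture": 0.01, "z": 0.0005}, {"aperture": 0.01, "z": 0.0005}, {"aperture": 0.01}, {"aperture": 0.01}]'
```

```text
t: 15.25
tool_pos: [0.4607, -0.3433, 0.0875]
tcp_rot: [-3.141, 0.001, 2.977]
contact_force: [0.1, -0.6, -1.8]
gripper_width: 0.0218
grip_force: 40.0
t: 15.65
tool_pos: [0.4607, -0.3436, 0.0873]
tcp_rot: [-3.141, 0.001, 2.977]
contact_force: [-3.3, -0.1, 4.6]
gripper_width: 0.0217
grip_force: 40.0
```

```bash
python3 inch.py '[{"aperture": 0.024}, {"aperture": 0.03}, {"aperture": 0.04}, {"aperture": 0.05}, {"aperture": 0.06}, {"aperture": 0.07}, {"aperture": 0.07}, {"aperture": 0.07, "z": -0.005}, {"aperture": 0.07, "z": -0.015}, {"aperture": 0.07, "z": -0.03}, {"aperture": 0.07, "z": -0.04}, {"aperture": 0.07, "z": -0.04}, {"aperture": 0.07, "z": -0.04}, {"aperture": 0.07}, {"aperture": 0.07}]'; python3 look.py s3 scene;python3 look.py d3 side;python3 look.py w3 wrist; python3 - <<'E'
import cv2,numpy as np
a=cv2.imread("pics/s3.png")[250:415,60:235];b=cv2.imread("pics/d3.png")[120:230,310:450];w=cv2.imread("pics/w3.png")
m=np.zeros((600,800,3),np.uint8);a=cv2.resize(a,None,fx=2.6,fy=2.6,interpolation=2);b=cv2.resize(b,None,fx=2.45,fy=2.45,interpolation=2);w=cv2.resize(w[:300],None,fx=.6,fy=.6)
m[:a.shape[0],:a.shape[1]]=a;m[:b.shape[0],455:455+b.shape[1]]=b;m[280:280+w.shape[0],460:460+w.shape[1]]=w;cv2.imwrite("pics/m3.png",m)
E
```

```text
t: 17.15
tool_pos: [0.4612, -0.3438, 0.259]
tcp_rot: [-3.139, 0.004, 2.977]
contact_force: [1.0, 0.7, -1.2]
gripper_width: 0.0696
grip_force: 0.0
```

View pics/m3.png

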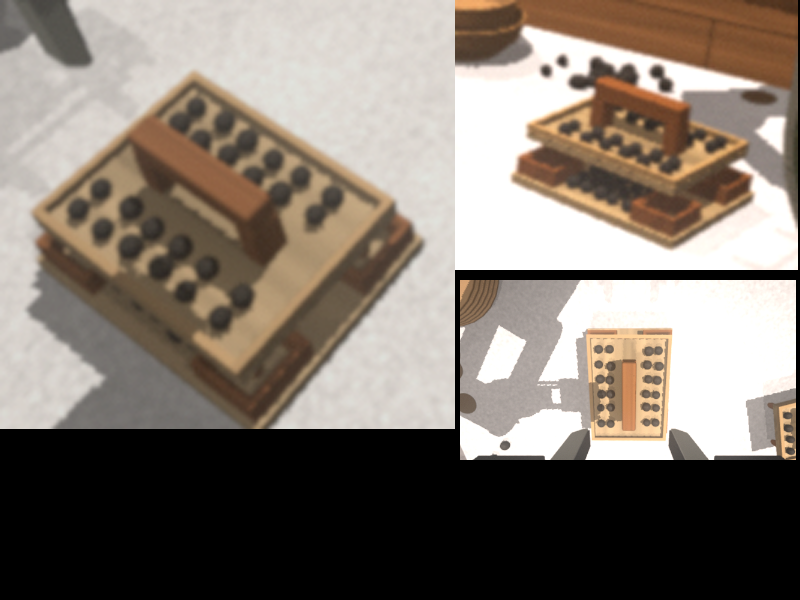

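The tray sits level and centred on the base tray, beads still on it, with the expected gap above the blocks. The gripper is clear of everything.

```bash
python3 -c "
from bench import arm, cams
print(arm.job_done())"
```

```text
the job is handed in; nothing more can be done
None
```

The oblong tray is stacked on the base tray, with the last camera views and the force reading showing its pins down in all four sockets; it is level, its beads are still on, and the gripper has let go. I handed the job in at about 17 s of the 37 s, and no verdict came back.

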